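Slide the top cover plate out and lay it across two heater blocks

ROBOT

A 6-joint arm with a two-finger parallel gripper is mounted at the origin on the work surface. World frame = base frame: x ahead of the robot, y to its left, z up, the work surface at z = 0. Lengths are in m, angles in degrees, forces in N, time in s.
With the tool pointing down it reaches from about 0.325 to 0.9 m from the base axis. Payload 6.1 kg.
Tool frame: the origin (TCP) lies on the front face of the gripper's body, between the roots of the fingers; the fingertips stand 70 mm ahead of it and the grasp point (between the pads) lies r.pinch_z ahead of it (r.pinch_z is the distance from the TCP to the grasp point, in m); z points along the fingers, y is the line along which they close (so a half turn about z gives the same grasp; the last joint's range is limited). The gripper opens to 87 mm and grips with 3 to 60 N. Pads are 19 mm wide; open, the fingers measure 117 mm over their backs; the gripper's body (75 mm by 190 mm) begins 51 mm behind the grasp point.
Start: joints at [-78.157, 12.628, 87.462, -0, 79.91, -7.225], TCP at [0.204, -0.591, 0.292] pointing down, gripper open.
Joint ranges: [-170.65, 170.65], [-52.31, 119.04], [5.05, 147.46], [-71.25, 251.25], [11.57, 151.72], [-153.62, 153.62]. Speed limits (degrees/s): [147.25, 147.25, 172.46, 180, 180, 180].

INTERFACE

Orientations are given as a 3x3 rotation matrix whose columns are the frame's x, y, z axes.
In Python, from bench import status, optics, r gives the robot as it stands.
- The arm moves only by the tool apply_moves, never from a script. Its argument "commands" is a list of rows, each an object with "travel": the shift along the tool's x, y, z as a fraction of full scale, a list of three; "delta_rot": the turn, a rotation vector about the tool's x, y, z as a fraction of full scale, a list of three; "grip": the opening, from 0 (shut) to 1 (fully open). A call has exactly 8 rows; each row shifts and turns the commanded pose from where the row before left it, along the tool's axes as they then stand; what a row does not reach is not made up. Full scale, the value 1, is 0.02 m for a shift and 8 degrees for a turn. A row lasts 1/10 s, in which the tool goes at most 50 mm and 8.59 degrees, less where a joint would pass 70% of its speed; a pose out of reach is approached as far as the arm can. A call with a number of a shift or a turn outside -1 to 1 is refused whole. A call with a gripper value outside its range is refused whole. The fingers move at their own pace and stop on an object; the grip force is fixed at half the most. Time passes only in rows, so rows that do not move let the fingers close, or fill a call up. It gives the time, the measured TCP pose, the force, the opening and the grip force at its end, in the units of the state.
- status.observe(): the state, without advancing time (a new reading comes with each control period).
- optics.snapshot(name): name is "scene" or "top" or "wrist"; returns a dict with "img" (400x640x3 uint8, blue, green, red), "depth" (400x640 float32, m along the optical axis (not along the pixel's ray), 0 where there is no reading), "mtx" (3x3 intrinsics, pixels), "cam_to_world" (4x4, takes a point from camera to world coordinates). Camera axes: x right, y down, z forward; pixel columns grow to the right and rows downward; lengths in m; the calibration is good to about 2 mm. A picture is of the moment at which its call begins.
- r.close_job(): hands the job in; it is judged then, once.
The state is a dict: "clock": time; "joint_pos": joint angles; "joint_vel": joint speeds; "joint_torque": joint torques, N m; "tool_pos": TCP position; "tool_rot": TCP orientation; "wrist_force": force on the tool from outside, world axes, zero at the start; "ft_torque": the same for the moment, N m; "width": opening from 0.0 (shut) to 1.0 (fully open); "grip_force": force on a finger pad.
Only numpy, scipy, OpenCV 4.12 (cv2) and the standard library are available. Lean on these libraries where they do the work, as an engineer would, in place of code of your own. Each camera call takes 0.05 s, during which the arm holds its last target. There are 200 camera calls.

TASK

Under the wire shelf is a holder with three blue cover plates in a stack: slide only the top one out over the holder's orange front lip, flat on the stack, until it sticks out far enough to be pinched by its two long sides (a good quarter of its length past the lip). Then lift it out and lower it, still in the gripper, flat onto the dry-block heater so that it lies lengthwise along the two metal tube blocks with its middle over the joint between them, half on each; let go of it there. Leave the other two plates in the holder, do not drop the plate, and do not disturb the other things on the bench.

Things in the scene. Friction and masses are not known exactly. Their poses are not given: they have to be found in the camera images.
- holder: fixed white plate holder on a grey base; origin at the base's underside on the bench, z up; x is the plates' long direction, -x the open front (it faces roughly the robot's right, -y of the world), y across. Deck 50 mm high between side guides (inner faces y = +-30 mm, 4 mm thick, tops z = 64 mm, x = -80 to +85 mm). In front of and below the lip all is free down to the base (z = 6 mm)
- lip (a point): middle of the front top edge of the holder's orange front lip (holder x = -80, y = 0, z = 56 mm; lip 3 mm thick), axes as the holder's. The lip holds back the two lower plates; the top plate's underside (z = 58 mm) passes over it
- shelf_front (a point): middle of the front bar of the wire shelf above the holder (holder x = -80, y = 0, z = 230 mm), axes as the holder's. Shelf: 6 and 8 mm bars, x = -84 to +136, y = -139 to +139 mm, underside z = 226 mm. Two posts at its rear corners (x = +130 mm) carry it; front, and sides ahead of x = +60 mm, are open. A gripper pointing straight down does not fit beneath it: enter from the front, tilted
- plate_top: the top one of three equal flat blue cover plates, 150 x 56 x 4 mm (x, y, z), about 90 g, loose; origin at the centre of its underside, x along its length, z up. Starts with its front end 2 to 6 mm behind the lip. Smooth: a closed fingertip pressed on it (5 to 20 N) drags it over the plate beneath; keep the pressing point behind the lip or the plate tips
- plate_mid: the middle plate, same size, directly under the top plate; origin at the centre of its underside; it can creep forward only until it meets the lip
- plate_low: the bottom plate, same size, on the holder's deck; origin at the centre of its underside
- heater: fixed white dry-block heater with a green stripe; origin at its underside on the bench, z up, x along its length (roughly left-right for the robot). Housing x = -100 to +120, y = -65 to +65 mm, 42 mm high. On it two aluminium tube blocks end to end along x, each 60 x 44 mm (x, y), 1 mm joint at x = 0, tops at z = 75 mm (a plate overhangs them all round)
- joint_mid (a point): point in the plane of the block tops, in the middle of the joint between the two blocks (heater x = 0, y = 0, z = 75 mm), axes as the heater's: the middle of the plate's underside belongs here, plate x along heater x (either way round)
- tube_rack: bystander: orange rack of yellow-capped tubes, 98 x 54 x 79 mm, origin at its underside, loose
- small_rack: bystander: small orange rack of yellow-capped tubes, 54 x 76 x 79 mm, origin at its underside, loose
- cup: bystander: specimen jar, 52 mm diameter, 55 mm high, origin at its underside, loose
- reagent: bystander: amber bottle, 52 mm diameter, 75 mm high, origin at its underside, loose
- saline: bystander: white bottle, 60 mm diameter, 140 mm high, origin at its underside, loose
- tip_box: bystander: green tip box, 60 x 85 x 45 mm, origin at its underside, loose

How it is judged:
By the outcome, as a careful person would: the job done as asked, in the order asked, and still so for the second after the job is handed in, with the robot touching nothing.
It also fails if it takes over 48 s, if anything falls off the work surface, if the arm or the gripper's body presses on something with over 40 N, if the wrist force passes 120 N, or if a joint passes its speed limit or range.

## Working session

There is one attempt and no reset: what is moved stays moved. The work goes in short steps, Python scripts to look and compute and a tool call to move; the robot and the scene stay as the last step left them, time stands still between calls to the robot, and variables do not carry over. Pictures are saved under pics/ and viewed, at most 10 in all, crops included, and the job is handed in when it is done.

Besides the shell and the picture viewer there is one more tool, called after "Request:" as name(argument=value, ...), one argument or row to a line, values as JSON. apply_moves: Moves the arm, as the interface text tells. Shift numbers are shares of 0.02 m and turn numbers shares of 8 degrees, none past 1 either way. Its arguments: {"type":"object","properties":{"commands":{"type":"array","items":{"type":"object","properties":{"travel":{"type":"array","items":{"type":"number"}},"delta_rot":{"type":"array","items":{"type":"number"}},"grip":{"type":"number"}}}}},"required":["commands"]}

```bash
ls; mkdir -p pics; python3 - <<'E'
from bench import status, optics, r
import cv2, numpy as np, pickle
s=status.observe(); print(s, r.pinch_z)
d={n:optics.snapshot(n) for n in("scene","top","wrist")}
pickle.dump(d,open("s0.pkl","wb"))
for n in d:
    cv2.imwrite(f"pics/{n}0.png",d[n]["img"]); print(n,d[n]["mtx"].round(1).tolist(),d[n]["cam_to_world"].round(3).tolist())
E
```

```text
pics
{'clock': 0.0, 'joint_pos': array([-7.81571263e+01,  1.26744828e+01,  8.75242425e+01, -1.08297575e-03,
        7.99096805e+01, -7.22414203e+00]), 'joint_vel': array([ 0.04552996, -0.09243236,  0.03471983,  0.06464188, -0.17837212,
       -0.06298968]), 'joint_torque': array([ 7.55511928e-05, -4.94613254e+01, -3.87378681e+01,  6.99490216e-02,
        5.71948488e-02, -1.52429766e-04]), 'tool_pos': array([ 0.2040736 , -0.59024357,  0.29115939]), 'tool_rot': array([[ 9.45136087e-01,  3.26676617e-01, -4.06512875e-04],
       [ 3.26676796e-01, -9.45134306e-01,  1.84794412e-03],
       [ 2.19470869e-04, -1.87935700e-03, -9.99998210e-01]]), 'wrist_force': array([ 0.54131194, -0.46822581,  0.11871827]), 'ft_torque': array([-0.00445809,  0.02357831,  0.0209668 ]), 'grip_force': 0.0, 'width': 1.001403076535695} 0.051
scene [[518.9, 0.0, 316.5], [0.0, 518.9, 204.8], [0.0, 0.0, 1.0]] [[0.8, 0.354, -0.484, 1.279], [0.6, -0.446, 0.665, -1.006], [0.02, -0.822, -0.569, 0.961], [0.0, 0.0, 0.0, 1.0]]
top [[454.6, 0.0, 318.5], [0.0, 454.6, 201.3], [0.0, 0.0, 1.0]] [[-0.023, -0.994, 0.104, 0.445], [-1.0, 0.021, -0.014, -0.048], [0.012, -0.104, -0.995, 1.237], [0.0, 0.0, 0.0, 1.0]]
wrist [[303.8, 0.0, 316.3], [0.0, 303.8, 201.3], [0.0, 0.0, 1.0]] [[0.327, -0.914, -0.241, 0.27], [-0.945, -0.317, -0.08, -0.567], [-0.003, 0.254, -0.967, 0.383], [0.0, 0.0, 0.0, 1.0]]
```

View pics/scene0.png

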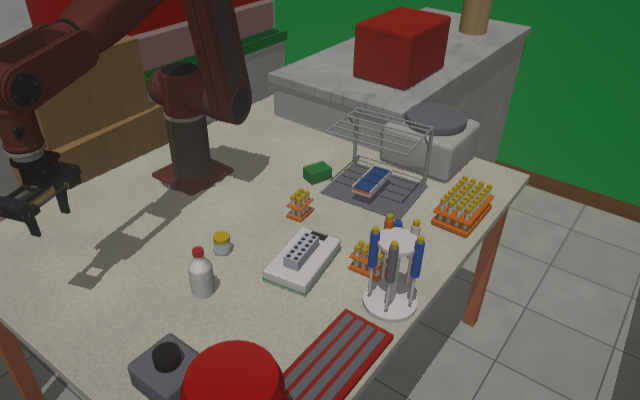

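View pics/top0.png

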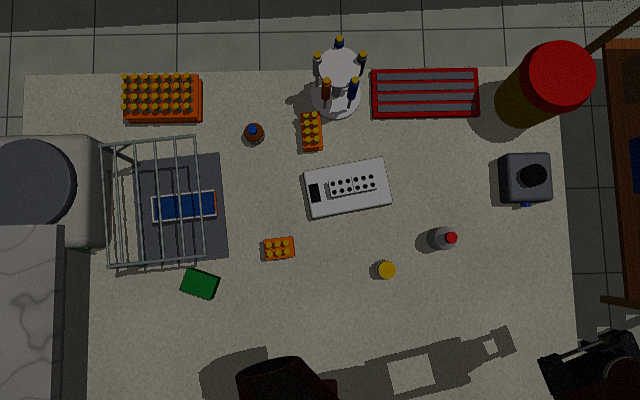

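Scene: holder under the shelf at about (372,182), heater at (302,260). Top: blue plate spans about (152–216, 190–220) with the orange lip at column 216 and the shelf's front bar at column ~200; heater at (347,187), tip box (200,283), small rack (279,248).

```bash
cat > h.py <<'E'
import numpy as np, cv2, pickle
def ray(d,uv):
    K,T=d["mtx"],d["cam_to_world"]; uv=np.atleast_2d(uv).astype(float)
    v=np.c_[(uv-K[[0,1],[2,2]])/K[[0,1],[0,1]],np.ones(len(uv))]@T[:3,:3].T
    return T[:3,3],v
def onz(d,uv,z):
    o,v=ray(d,uv); return o+v*((z-o[2])/v[:,2])[:,None]
def cloud(d):
    g=np.indices(d["depth"].shape)[::-1].reshape(2,-1).T
    o,v=ray(d,g); return (o+v*d["depth"].reshape(-1,1)).reshape(400,640,3)
def mask(d,lo,hi): return cv2.inRange(cv2.cvtColor(d["img"],cv2.COLOR_BGR2HSV),lo,hi)
def tri(a,ua,b,ub):
    (o,v),(p,w)=ray(a,ua),ray(b,ub); v,w=v[0],w[0]
    t=np.linalg.lstsq(np.c_[v,-w],p-o,rcond=None)[0]; A,B=o+t[0]*v,p+t[1]*w
    return (A+B)/2,np.linalg.norm(A-B)
E
python3 - <<'E'
from h import *
d=pickle.load(open("s0.pkl","rb"))
roi={"top":(140,180,90,50),"scene":(345,155,60,50)}
for n in("top","scene"):
    x,y,w,h=roi[n]; I=d[n]; P=cloud(I)
    for nm,lo,hi in(("blue",(100,90,40),(130,255,255)),("orange",(5,120,60),(18,255,255))):
        m=mask(I,lo,hi); z=np.zeros_like(m); z[y:y+h,x:x+w]=m[y:y+h,x:x+w]
        vv,uu=np.nonzero(z); Q=P[vv,uu]; 
        print(n,nm,len(vv),"z pct",np.percentile(Q[:,2],[5,50,95]).round(3),"uv",uu.min(),uu.max(),vv.min(),vv.max())
        R=onz(I,np.c_[uu,vv],.062 if nm=="blue" else .056)
        rc=cv2.minAreaRect(R[:,:2].astype(np.float32)*1000); print(rc, cv2.boxPoints(rc).round(0).tolist())
# heater: points with z>0.03 near
for n in("top","scene"):
    P=cloud(d[n]); s=(abs(P[...,0]-.47)<.13)&(abs(P[...,1]+.12)<.16)
    for a,b in((.036,.048),(.068,.082)):
        k=(s&(P[...,2]>a)&(P[...,2]<b)).astype(np.uint8)
        k=cv2.morphologyEx(k,cv2.MORPH_OPEN,np.ones((3,3)))
        c=max(cv2.findContours(k,0,1)[0],key=cv2.contourArea); km=np.zeros_like(k); cv2.drawContours(km,[c],-1,1,-1); km&=k
        Q=P[km>0]; print(n,"heater",a,len(Q),np.median(Q[:,2]).round(4),cv2.minAreaRect(Q[:,:2].astype(np.float32)*1000))
# shelf bars
for n in("top","scene"):
    P=cloud(d[n]); k=(P[...,2]>.2)&(P[...,2]<.26)&(abs(P[...,0]-.43)<.2)&(P[...,1]>.1)&(P[...,1]<.6)
    Q=P[k]; print(n,"shelf",len(Q),Q.min(0).round(3),Q.max(0).round(3),cv2.minAreaRect(Q[:,:2].astype(np.float32)*1000))
for n in ("scene","top"):
    im=d[n]["img"]; x,y=(300,90) if n=="scene" else (90,120)
    cv2.imwrite(f"pics/{n}c.png",cv2.resize(im[y:y+150,x:x+200],None,fx=4,fy=4,interpolation=cv2.INTER_CUBIC))
E
```

```text
top blue 1001 z pct [0.057 0.062 0.066] uv 154 224 192 219
((565.3592529296875, 271.12005615234375), (58.79118728637695, 178.20826721191406), 4.330349445343018) [[529.0, 358.0], [543.0, 180.0], [601.0, 184.0], [588.0, 362.0]]
top orange 38 z pct [0.051 0.055 0.061] uv 214 217 191 213
((572.4727783203125, 204.0395965576172), (58.26461410522461, 4.128640651702881), 5.6985859870910645) [[543.0, 203.0], [544.0, 199.0], [602.0, 205.0], [601.0, 209.0]]
scene blue 403 z pct [0.058 0.062 0.066] uv 354 388 167 191
((563.4490356445312, 278.926513671875), (54.09105682373047, 155.64845275878906), 6.1098432540893555) [[528.0, 353.0], [545.0, 199.0], [599.0, 204.0], [582.0, 359.0]]
scene orange 32 z pct [0.05  0.054 0.059] uv 352 368 188 194
((570.6069946289062, 200.47315979003906), (59.24200439453125, 8.72056770324707), 5.6435546875) [[541.0, 202.0], [542.0, 193.0], [601.0, 199.0], [600.0, 208.0]]
top heater 0.036 1507 0.0416 ((567.260986328125, -147.4604949951172), (68.3113784790039, 222.94911193847656), 1.6066538095474243)
top heater 0.068 210 0.0746 ((590.6784057617188, -141.98992919921875), (19.41033363342285, 93.88031768798828), 2.8415517807006836)
scene heater 0.036 545 0.0419 ((579.6165771484375, -148.5209503173828), (73.35507202148438, 221.12901306152344), 9.949827194213867)
scene heater 0.068 102 0.0751 ((590.9598999023438, -133.25091552734375), (20.59798240661621, 76.60848236083984), 4.10950231552124)
top shelf 1940 [0.412 0.187 0.203] [0.63  0.42  0.239] ((528.4457397460938, 303.80767822265625), (217.1014862060547, 218.7025604248047), 4.588845729827881)
scene shelf 794 [0.412 0.185 0.2  ] [0.63  0.424 0.239] ((529.6219482421875, 304.7781066894531), (216.57984924316406, 227.57394409179688), 5.168337345123291)
```

View pics/topc.png

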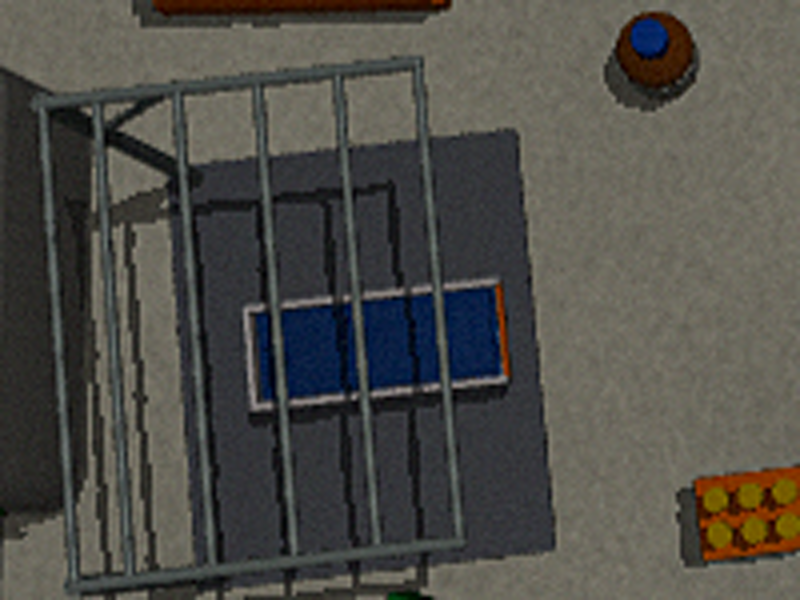

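The crop shows the plates between the white guides, with the orange lip at crop (503,330) and the front shelf bar at crop columns 420–460. Now a precise fit of the holder, shelf and heater.

```bash
python3 - <<'E'
from h import *
d=pickle.load(open("s0.pkl","rb"))
def box(Q,nm):
    (c,s,a)=cv2.minAreaRect(Q[:,:2].astype(np.float32)*1000)
    print(nm,len(Q),np.round(c,1),np.round(s,1),round(a,2))
for n in("top","scene"):
    I=d[n];P=cloud(I);vv,uu=np.indices(P.shape[:2])
    s=(abs(P[...,0]-.565)<.11)&(abs(P[...,1]+.14)<.16)
    k=(s&(P[...,2]>.034)&(P[...,2]<.05)); k=cv2.morphologyEx(k.astype(np.uint8),cv2.MORPH_OPEN,np.ones((2,2)))>0
    box(onz(I,np.c_[uu[k],vv[k]],.042),n+" housing")
    k=(s&(P[...,2]>.066)&(P[...,2]<.084)); k=cv2.morphologyEx(k.astype(np.uint8),cv2.MORPH_CLOSE,np.ones((5,5)));
    nn,l,st,_=cv2.connectedComponentsWithStats(k); j=1+st[1:,4].argmax(); b=l==j
    box(onz(I,np.c_[uu[b],vv[b]],.075),n+" blocks"); print(st[j])
    s=(abs(P[...,0]-.565)<.06)&(abs(P[...,1]-.28)<.12)&(P[...,2]>.04)&(P[...,2]<.075)
    box(onz(I,np.c_[uu[s],vv[s]],.062),n+" holder")
    s=(P[...,2]>.205)&(P[...,2]<.25)&(abs(P[...,0]-.56)<.2)&(P[...,1]>.1)&(P[...,1]<.5)
    Q=P[s]; box(Q,n+" shelf"); 
    # front bar: min y per x bin
    f=[]
    for x in np.arange(.45,.68,.01):
        q=Q[abs(Q[:,0]-x)<.005]
        if len(q): f.append((x,np.percentile(q[:,1],2)))
    f=np.array(f); print("bar fit",np.polyfit(f[:,0]-.57,f[:,1],1).round(3), "z",np.percentile(Q[:,2],[5,50,95]).round(3))
x0,y0=290,150
cv2.imwrite("pics/heat.png",cv2.resize(np.hstack([d["top"]["img"][150:225,295:395],d["scene"]["img"][222:297,255:355]]),None,fx=4,fy=4,interpolation=cv2.INTER_CUBIC))
E
```

```text
top housing 3055 [ 588.7 -105.8] [168.  316.2] 21.88
top blocks 807 [ 609.1 -152.6] [ 44.7 121.4] 9.63
[328 172  49  26 807]
top holder 1538 [563.1 283.1] [ 70.  169.5] 5.23
top shelf 2784 [561.2 307.6] [281.2 218.7] 5.07
bar fit [0.093 0.2  ] z [0.228 0.232 0.235]
scene housing 1736 [ 597.3 -103.8] [168.6 332. ] 21.88
scene blocks 560 [ 611.9 -157. ] [ 50.4 130.9] 10.49
[283 232  36  32 560]
scene holder 753 [568.1 275.2] [ 81.  196.2] 4.61
scene shelf 1152 [561.7 309.5] [281.6 231.1] 5.34
bar fit [0.097 0.199] z [0.226 0.232 0.235]
```

View pics/heat.png

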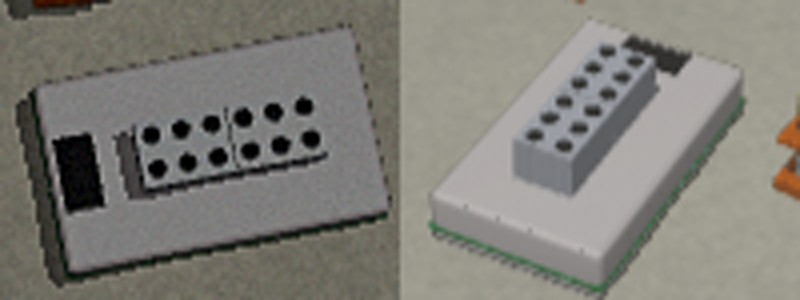

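Heat crop: two block halves with the joint at crop (230,137) in top view; block centre about (0.609,−0.153), axis az ≈ 99.6°. Holder origin ≈ (0.5635,0.282), x-axis az ≈ 95.2°, lip ≈ (0.571,0.203). Now plan the tilted approach.

```bash
cat >> h.py <<'E'
from scipy.spatial.transform import Rotation as Ro
HO=np.array([.5635,.282,0]); HY=95.2
def fr(yaw): a=np.radians(yaw); return np.array([np.cos(a),np.sin(a),0])
def tool(yaw,th):  # z = tilted forward along yaw by th from straight down, y across
    t=np.radians(th); z=np.sin(t)*fr(yaw)-[0,0,np.cos(t)]; y=fr(yaw-90); return np.c_[np.cross(y,z),y,z]
def pose(p,R,ahead): return p-ahead*R[:,2]     # TCP that puts the point 'ahead' on p
def plan(s,p,R,n):
    p0,R0=np.array(s["tool_pos"]),np.array(s["tool_rot"]); w=Ro.from_matrix(R0.T@R).as_rotvec()
    print("rot/row",(np.degrees(w)/8/n).round(3).tolist(),"dp mm",((p-p0)*1000).round(1),"ang",np.degrees(np.linalg.norm(w)).round(2))
    for i in range(n):
        Ri=R0@Ro.from_rotvec(w*i/n).as_matrix(); print(i,(Ri.T@(p-p0)/n/.02).round(2).tolist())
def hold(x,y,z): return HO+x*fr(HY)+y*fr(HY+90)+[0,0,z]
E
python3 - <<'E'
from h import *
from bench import status
R=tool(HY,60); p=pose(hold(-.005,0,.078),R,.07)-.15*R[:,2]
print(p,R.round(3).tolist()); plan(status.observe(),p,R,32)
d=pickle.load(open("s0.pkl","rb"));I=d["top"];P=cloud(I)
for nm,(u,v,w,h) in dict(small=(255,225,50,40),reag=(240,118,28,30),tube=(295,105,35,50),cup=(370,258,30,28),sal=(425,222,38,32),tip=(175,262,50,42)).items():
    Q=P[v:v+h,u:u+w].reshape(-1,3);Q=Q[Q[:,2]>.03]; print(nm,Q.min(0).round(3),Q.max(0).round(3))
E
```

```text
[0.58122099 0.08727912 0.188     ] [[-0.045, 0.996, -0.078], [0.498, 0.091, 0.862], [0.866, 0.0, -0.5]]
rot/row [0.155, 0.197, -0.268] dp mm [ 377.1  677.6 -103.4] ang 93.99
0 [0.9, -0.81, 0.16]
1 [0.93, -0.77, 0.21]
2 [0.95, -0.73, 0.25]
3 [0.97, -0.69, 0.29]
4 [0.98, -0.64, 0.33]
5 [1.0, -0.6, 0.37]
6 [1.01, -0.55, 0.41]
7 [1.02, -0.51, 0.45]
8 [1.02, -0.46, 0.49]
9 [1.02, -0.41, 0.53]
10 [1.02, -0.36, 0.56]
11 [1.02, -0.31, 0.6]
12 [1.01, -0.26, 0.63]
13 [1.0, -0.2, 0.67]
14 [0.99, -0.15, 0.7]
15 [0.98, -0.1, 0.73]
16 [0.96, -0.05, 0.76]
17 [0.94, 0.0, 0.78]
18 [0.92, 0.06, 0.81]
19 [0.89, 0.11, 0.83]
20 [0.86, 0.16, 0.85]
21 [0.83, 0.21, 0.87]
22 [0.8, 0.26, 0.89]
23 [0.76, 0.31, 0.9]
24 [0.73, 0.35, 0.92]
25 [0.69, 0.4, 0.93]
26 [0.65, 0.45, 0.94]
27 [0.6, 0.49, 0.94]
28 [0.56, 0.53, 0.95]
29 [0.51, 0.57, 0.95]
30 [0.46, 0.61, 0.95]
31 [0.41, 0.65, 0.95]
small [ 0.422 -0.048  0.042] [0.48  0.082 1.237]
reag [ 0.445 -0.048  0.031] [0.785 0.13  1.237]
tube [ 0.445 -0.088  0.038] [ 0.826 -0.021  1.237]
cup [ 0.366 -0.259  0.03 ] [ 0.41  -0.213  0.062]
sal [ 0.437 -0.41   0.03 ] [ 0.495 -0.048  1.237]
tip [ 0.323 -0.048  0.031] [0.445 0.297 1.237]
```

Request:
apply_moves(
  commands=[
    {"travel": [0.9, -0.81, 0.16], "delta_rot": [0.155, 0.197, -0.268], "grip": 0},
    {"travel": [0.93, -0.77, 0.2], "delta_rot": [0.155, 0.197, -0.268], "grip": 0},
    {"travel": [0.95, -0.73, 0.25], "delta_rot": [0.155, 0.197, -0.268], "grip": 0},
    {"travel": [0.97, -0.69, 0.29], "delta_rot": [0.155, 0.197, -0.268], "grip": 0},
    {"travel": [0.98, -0.64, 0.33], "delta_rot": [0.155, 0.197, -0.268], "grip": 0},
    {"travel": [1.0, -0.6, 0.37], "delta_rot": [0.155, 0.197, -0.268], "grip": 0},
    {"travel": [1.0, -0.55, 0.41], "delta_rot": [0.155, 0.197, -0.268], "grip": 0},
    {"travel": [1.0, -0.51, 0.45], "delta_rot": [0.155, 0.197, -0.268], "grip": 0},
  ],
)

```text
clock: 0.95
tool_pos: [0.299, -0.4198, 0.266]
tool_rot: [[0.79, 0.603, 0.113], [0.564, -0.786, 0.254], [0.242, -0.137, -0.961]]
wrist_force: [0.0, 0.0, -0.1]
width: 0.359
grip_force: 0.0
```

Request:
apply_moves(
  commands=[
    {"travel": [1, -0.46, 0.49], "delta_rot": [0.155, 0.197, -0.268], "grip": 0},
    {"travel": [1, -0.41, 0.53], "delta_rot": [0.155, 0.197, -0.268], "grip": 0},
    {"travel": [1, -0.36, 0.56], "delta_rot": [0.155, 0.197, -0.268], "grip": 0},
    {"travel": [1, -0.31, 0.6], "delta_rot": [0.155, 0.197, -0.268], "grip": 0},
    {"travel": [1, -0.26, 0.63], "delta_rot": [0.155, 0.197, -0.268], "grip": 0},
    {"travel": [1.0, -0.2, 0.67], "delta_rot": [0.155, 0.197, -0.268], "grip": 0},
    {"travel": [1.0, -0.15, 0.7], "delta_rot": [0.155, 0.197, -0.268], "grip": 0},
    {"travel": [1.0, -0.1, 0.73], "delta_rot": [0.155, 0.197, -0.268], "grip": 0},
  ],
)

```text
clock: 1.75
tool_pos: [0.3919, -0.2513, 0.2393]
tool_rot: [[0.545, 0.827, 0.136], [0.678, -0.531, 0.508], [0.493, -0.184, -0.85]]
wrist_force: [-0.3, 0.1, -0.4]
width: 0.004
grip_force: 0.0
```

Request:
apply_moves(
  commands=[
    {"travel": [0.96, -0.05, 0.76], "delta_rot": [0.155, 0.197, -0.268], "grip": 0},
    {"travel": [0.94, 0, 0.78], "delta_rot": [0.155, 0.197, -0.268], "grip": 0},
    {"travel": [0.92, 0.06, 0.81], "delta_rot": [0.155, 0.197, -0.268], "grip": 0},
    {"travel": [0.89, 0.11, 0.83], "delta_rot": [0.155, 0.197, -0.268], "grip": 0},
    {"travel": [0.86, 0.16, 0.85], "delta_rot": [0.155, 0.197, -0.268], "grip": 0},
    {"travel": [0.83, 0.21, 0.87], "delta_rot": [0.155, 0.197, -0.268], "grip": 0},
    {"travel": [0.8, 0.26, 0.89], "delta_rot": [0.155, 0.197, -0.268], "grip": 0},
    {"travel": [0.76, 0.31, 0.9], "delta_rot": [0.155, 0.197, -0.268], "grip": 0},
  ],
)

```text
clock: 2.55
tool_pos: [0.486, -0.082, 0.213]
tool_rot: [[0.25, 0.966, 0.068], [0.655, -0.22, 0.723], [0.713, -0.136, -0.688]]
wrist_force: [0.5, -0.3, 0.3]
width: 0.003
grip_force: 0.0
```

Request:
apply_moves(
  commands=[
    {"travel": [0.73, 0.35, 0.92], "delta_rot": [0.155, 0.197, -0.268], "grip": 0},
    {"travel": [0.69, 0.4, 0.93], "delta_rot": [0.155, 0.197, -0.268], "grip": 0},
    {"travel": [0.65, 0.45, 0.94], "delta_rot": [0.155, 0.197, -0.268], "grip": 0},
    {"travel": [0.6, 0.49, 0.94], "delta_rot": [0.155, 0.197, -0.268], "grip": 0},
    {"travel": [0.56, 0.53, 0.95], "delta_rot": [0.155, 0.197, -0.268], "grip": 0},
    {"travel": [0.51, 0.57, 0.95], "delta_rot": [0.155, 0.197, -0.268], "grip": 0},
    {"travel": [0.46, 0.61, 0.95], "delta_rot": [0.155, 0.197, -0.268], "grip": 0},
    {"travel": [0.41, 0.65, 0.95], "delta_rot": [0.155, 0.197, -0.268], "grip": 0},
  ],
)

```text
clock: 3.35
tool_pos: [0.5799, 0.0875, 0.1867]
tool_rot: [[-0.046, 0.996, -0.082], [0.497, 0.094, 0.863], [0.866, -0.001, -0.499]]
wrist_force: [-0.4, -0.0, 0.9]
width: 0.002
grip_force: 0.0
```

```bash
python3 - <<'E'
from h import *
from bench import status, optics
R=tool(HY,60); p=pose(hold(-.005,0,.078),R,.07)-.15*R[:,2]
s=status.observe(); print(s["clock"],s["joint_pos"].round(1)); plan(s,p,R,1)
I=optics.snapshot("wrist"); pickle.dump(I,open("w1.pkl","wb")); cv2.imwrite("pics/w1.png",I["img"])
P=cloud(I); vv,uu=np.indices(P.shape[:2])
def box(Q,nm):
    (c,z,a)=cv2.minAreaRect(Q[:,:2].astype(np.float32)*1000); print(nm,len(Q),np.round(c,1),np.round(z,1),round(a,2),np.percentile(Q[:,2],[5,50,95]).round(4))
m=(mask(I,(5,120,40),(18,255,255))>0)&(abs(P[...,0]-.57)<.05)&(abs(P[...,1]-.2)<.03); box(P[m],"lip")
m=(mask(I,(100,90,30),(130,255,255))>0)&(abs(P[...,0]-.57)<.06)&(abs(P[...,1]-.28)<.1); box(P[m],"blue")
E
```

```text
3.35 [-21.1  27.9  96.5  50.9  92.2 -42.2]
rot/row [-0.024, -0.006, 0.003] dp mm [ 1.3 -0.2  1.3] ang 0.2
0 [0.05, 0.07, -0.05]Traceback (most recent call last):
  File "<stdin>", line 9, in <module>
  File "<stdin>", line 8, in box
    return _quantile_unchecked(
        a, q, axis, out, overwrite_input, method, keepdims, weights)
    return _ureduce(a,
                    func=_quantile_ureduce_func,
    ...<5 lines>...
                    overwrite_input=overwrite_input,
                    method=method)
    r = func(a, **kwargs)
    result = _quantile(arr,
                       quantiles=q,
    ...<2 lines>...
                       out=out,
                       weights=wgt)
    slices_having_nans = np.isnan(arr[-1, ...])
                                  ~~~^^^^^^^^^
IndexError: index -1 is out of bounds for axis 0 with size 0
```

View pics/w1.png

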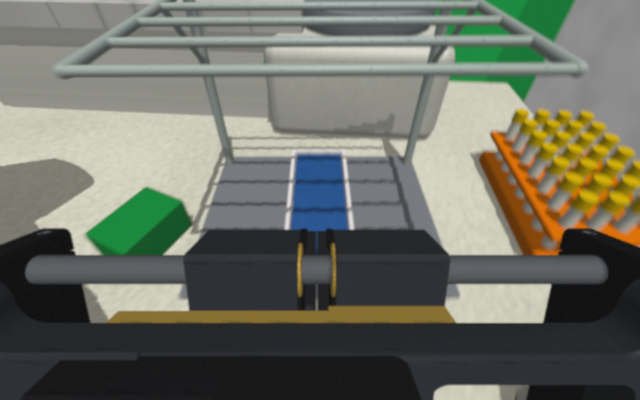

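Wrist view: shelf front bar at row 70, centred at column ~320; plate strip centred at ~321 (rows 155–230); gripper well aligned, lip hidden behind the fingers. Advance along the tool axis.

Request:
apply_moves(
  commands=[
    {"travel": [0.05, 0.07, 0.93], "delta_rot": [-0.024, -0.006, 0.003], "grip": 0},
    {"travel": [0, 0, 0.93], "delta_rot": [0, 0, 0], "grip": 0},
    {"travel": [0, 0, 0.93], "delta_rot": [0, 0, 0], "grip": 0},
    {"travel": [0, 0, 0.93], "delta_rot": [0, 0, 0], "grip": 0},
    {"travel": [0, 0, 0.93], "delta_rot": [0, 0, 0], "grip": 0},
    {"travel": [0, 0, 0.93], "delta_rot": [0, 0, 0], "grip": 0},
    {"travel": [0, 0, 0.93], "delta_rot": [0, 0, 0], "grip": 0},
    {"travel": [0, 0, 0.93], "delta_rot": [0, 0, 0], "grip": 0},
  ],
)

```text
clock: 4.2
tool_pos: [0.5694, 0.2158, 0.1124]
tool_rot: [[-0.043, 0.996, -0.077], [0.5, 0.088, 0.861], [0.865, -0.001, -0.502]]
wrist_force: [-0.6, 0.8, -0.5]
width: 0.004
grip_force: 0.0
```

```bash
python3 - <<'E'
from h import *
from bench import status, optics
R=tool(HY,60); s=status.observe(); print(s["clock"],s["joint_pos"].round(1),s["wrist_force"]); plan(s,pose(hold(-.005,0,.0722),R,.07),R,1)
S=optics.snapshot("scene"); T=optics.snapshot("top"); pickle.dump((S,T),open("s2.pkl","wb"))
cv2.imwrite("pics/s2.png",np.hstack([cv2.resize(S["img"][140:220,330:430],None,fx=4,fy=4),cv2.resize(T["img"][165:245,140:240],None,fx=4,fy=4)]))
E
```

```text
4.2 [ -9.5  32.1 100.6  58.3  79.6 -43.7] [-0.56254213  0.76569575 -0.51711042]
rot/row [0.013, 0.017, -0.017] dp mm [ 0.1  0.9 -5.2] ang 0.22
0 [-0.2, 0.01, 0.17]
```

View pics/s2.png

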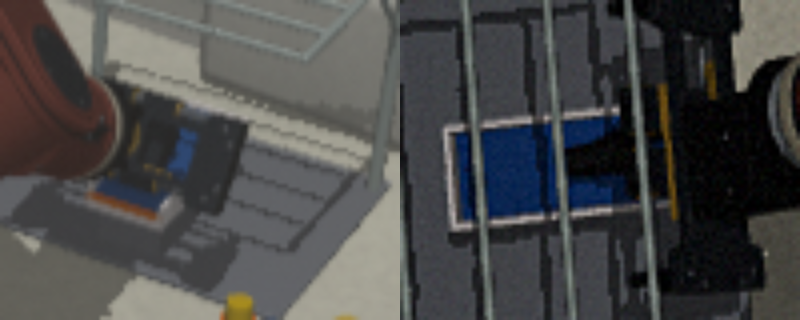

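Fingertip is over the plate, centred between the guides (right panel, tip at crop (575,170)); nothing touching. Descend gently.

Request:
apply_moves(
  commands=[
    {"travel": [-0.043, 0, 0.025], "delta_rot": [0, 0, 0], "grip": 0},
    {"travel": [-0.043, 0, 0.025], "delta_rot": [0, 0, 0], "grip": 0},
    {"travel": [-0.043, 0, 0.025], "delta_rot": [0, 0, 0], "grip": 0},
    {"travel": [-0.043, 0, 0.025], "delta_rot": [0, 0, 0], "grip": 0},
    {"travel": [-0.043, 0, 0.025], "delta_rot": [0, 0, 0], "grip": 0},
    {"travel": [-0.022, 0, 0.013], "delta_rot": [0, 0, 0], "grip": 0},
    {"travel": [0, 0, 0], "delta_rot": [0, 0, 0], "grip": 0},
    {"travel": [0, 0, 0], "delta_rot": [0, 0, 0], "grip": 0},
  ],
)

```text
clock: 5.1
tool_pos: [0.5696, 0.2144, 0.1077]
tool_rot: [[-0.043, 0.996, -0.077], [0.5, 0.088, 0.861], [0.865, -0.001, -0.502]]
wrist_force: [0.2, -0.2, 0.2]
width: 0.008
grip_force: 0.0
```

Request:
apply_moves(
  commands=[
    {"travel": [-0.022, 0, 0.013], "delta_rot": [0, 0, 0], "grip": 0},
    {"travel": [-0.022, 0, 0.013], "delta_rot": [0, 0, 0], "grip": 0},
    {"travel": [-0.022, 0, 0.013], "delta_rot": [0, 0, 0], "grip": 0},
    {"travel": [-0.022, 0, 0.013], "delta_rot": [0, 0, 0], "grip": 0},
    {"travel": [-0.022, 0, 0.013], "delta_rot": [0, 0, 0], "grip": 0},
    {"travel": [0, 0, 0], "delta_rot": [0, 0, 0], "grip": 0},
    {"travel": [0, 0, 0], "delta_rot": [0, 0, 0], "grip": 0},
    {"travel": [0, 0, 0], "delta_rot": [0, 0, 0], "grip": 0},
  ],
)

```text
clock: 5.9
tool_pos: [0.5697, 0.2145, 0.1059]
tool_rot: [[-0.044, 0.996, -0.077], [0.499, 0.088, 0.862], [0.865, -0.001, -0.501]]
wrist_force: [-2.0, -1.2, 5.2]
width: 0.001
grip_force: 2.6
```

Request:
apply_moves(
  commands=[
    {"travel": [-0.022, 0, 0.013], "delta_rot": [0, 0, 0], "grip": 0},
    {"travel": [-0.015, 0, 0.01], "delta_rot": [0, 0, 0], "grip": 0},
    {"travel": [-0.05, 0, -0.087], "delta_rot": [0, 0, 0], "grip": 0},
    {"travel": [-0.1, 0, -0.173], "delta_rot": [0, 0, 0], "grip": 0},
    {"travel": [-0.1, 0, -0.173], "delta_rot": [0, 0, 0], "grip": 0},
    {"travel": [-0.1, 0, -0.173], "delta_rot": [0, 0, 0], "grip": 0},
    {"travel": [-0.1, 0, -0.173], "delta_rot": [0, 0, 0], "grip": 0},
    {"travel": [0, 0, 0], "delta_rot": [0, 0, 0], "grip": 0},
  ],
)

```text
clock: 6.7
tool_pos: [0.5717, 0.1966, 0.1057]
tool_rot: [[-0.044, 0.996, -0.076], [0.498, 0.088, 0.863], [0.866, 0.0, -0.5]]
wrist_force: [-0.2, -0.7, 7.1]
width: 0.006
grip_force: 3.6
```

```bash
python3 - <<'E'
from h import *
from bench import status, optics
S=optics.snapshot("scene"); cv2.imwrite("pics/s3.png",np.hstack([cv2.resize(pickle.load(open("s2.pkl","rb"))[0]["img"][160:220,335:405],None,fx=5,fy=5),cv2.resize(S["img"][160:220,335:405],None,fx=5,fy=5)]))
for I in (pickle.load(open("s2.pkl","rb"))[0],S):
    P=cloud(I); m=(mask(I,(100,90,30),(130,255,255))>0)&(abs(P[...,0]-.57)<.045)&(P[...,1]<.23)&(P[...,1]>.1)&(P[...,2]<.075)
    vv,uu=np.nonzero(m); Q=onz(I,np.c_[uu,vv],.062); h=(Q-HO)@fr(HY); print(len(vv),np.percentile(h,[0,2,5,50]).round(4))
print(status.observe()["wrist_force"])
E
```

```text
54 [-0.0808 -0.0808 -0.0807 -0.072 ]
1 [-0.0892 -0.0892 -0.0892 -0.0892]
[0.01771238 0.27210787 6.76738432]
```

View pics/s3.png

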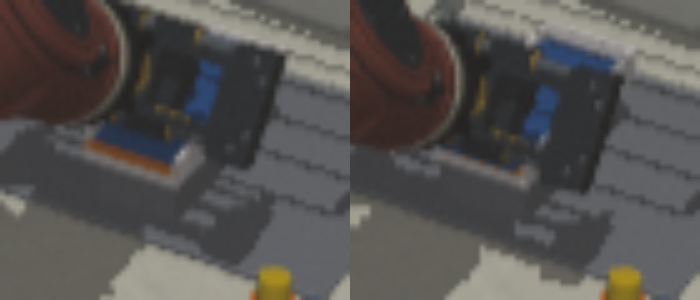

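Unclear from this view (front hidden by the gripper). Compare top-view depth along the plate before and now.

```bash
cat >> h.py <<'E'
def prof(I,lo=-.07,hi=.09,st=.01):
    P=cloud(I); q=P-HO; x=q@fr(HY); y=q@fr(HY+90); o=[]
    for a in np.arange(lo,hi,st):
        k=(x>=a)&(x<a+st)&(abs(y)<.022)&(P[...,2]>.045)&(P[...,2]<.075); o.append((round(float(a),3),int(k.sum()),round(float(np.mean(P[k][:,2])*1000),1) if k.sum()>3 else 0))
    return o
E
python3 - <<'E'
from h import *
from bench import optics
T=optics.snapshot("top"); T0=pickle.load(open("s0.pkl","rb"))["top"]
for a,b in zip(prof(T0),prof(T)): print(a,b)
E
```

```text
(-0.07, 65, 61.4) (-0.07, 0, 0)
(-0.06, 64, 61.6) (-0.06, 7, 62.2)
(-0.05, 47, 60.3) (-0.05, 17, 61.7)
(-0.04, 43, 61.1) (-0.04, 20, 62.9)
(-0.03, 63, 61.4) (-0.03, 36, 61.8)
(-0.02, 64, 62.0) (-0.02, 50, 61.8)
(-0.01, 66, 61.6) (-0.01, 66, 61.7)
(0.0, 61, 61.3) (0.0, 60, 61.0)
(0.01, 21, 61.8) (0.01, 24, 61.7)
(0.02, 68, 61.8) (0.02, 68, 61.9)
(0.03, 67, 61.8) (0.03, 64, 62.0)
(0.04, 67, 61.7) (0.04, 61, 61.8)
(0.05, 66, 61.8) (0.05, 68, 61.5)
(0.06, 16, 62.0) (0.06, 11, 58.5)
(0.07, 54, 61.4) (0.07, 46, 55.5)
(0.08, 52, 60.3) (0.08, 67, 57.8)
```

The rear end moved from ~+75 to ~+60 mm: it slides. Continue 38 mm.

Request:
apply_moves(
  commands=[
    {"travel": [-0.146, 0, -0.23], "delta_rot": [0, 0, 0], "grip": 0},
    {"travel": [-0.136, 0, -0.235], "delta_rot": [0, 0, 0], "grip": 0},
    {"travel": [-0.136, 0, -0.235], "delta_rot": [0, 0, 0], "grip": 0},
    {"travel": [-0.136, 0, -0.235], "delta_rot": [0, 0, 0], "grip": 0},
    {"travel": [-0.136, 0, -0.235], "delta_rot": [0, 0, 0], "grip": 0},
    {"travel": [-0.136, 0, -0.235], "delta_rot": [0, 0, 0], "grip": 0},
    {"travel": [-0.136, 0, -0.235], "delta_rot": [0, 0, 0], "grip": 0},
    {"travel": [0, 0, 0], "delta_rot": [0, 0, 0], "grip": 0},
  ],
)

```text
clock: 7.6
tool_pos: [0.5752, 0.1586, 0.1056]
tool_rot: [[-0.044, 0.996, -0.076], [0.498, 0.088, 0.863], [0.866, 0.001, -0.5]]
wrist_force: [-1.0, -1.7, 7.8]
width: 0.009
grip_force: 4.0
```

```bash
python3 - <<'E'
from h import *
from bench import optics
for a in prof(optics.snapshot("top"),0,.09,.005): print(a,end=" ")
E
```

```text
(0.0, 31, 61.6) (0.005, 28, 61.0) (0.01, 0, 0) (0.015, 22, 62.1) (0.02, 30, 59.1) (0.025, 27, 58.0) (0.03, 32, 57.4) (0.035, 33, 57.6) (0.04, 34, 58.4) (0.045, 35, 58.0) (0.05, 29, 58.5) (0.055, 34, 57.6) (0.06, 14, 59.1) (0.065, 2, 0) (0.07, 29, 57.0) (0.075, 17, 50.8) (0.08, 63, 57.9) (0.085, 2, 0)
```

Rear end now at ~+20 mm, so about 49 mm is past the lip. Lift off and back away to a pre-grasp.

```bash
python3 - <<'E'
from h import *
from bench import status
s=status.observe(); s=dict(s); s["tool_pos"]=s["tool_pos"]+[0,0,.016]
R=tool(HY,60); plan(s,pose(hold(-.109,0,.060),R,.051)-.09*R[:,2],R,6)
E
```

```text
rot/row [0.003, 0.0, -0.001] dp mm [   9.3 -106.8    8.9] ang 0.17
0 [-0.38, -0.0, -0.81]
1 [-0.38, -0.0, -0.81]
2 [-0.38, -0.0, -0.81]
3 [-0.38, -0.0, -0.81]
4 [-0.38, -0.0, -0.81]
5 [-0.38, -0.0, -0.81]
```

Request:
apply_moves(
  commands=[
    {"travel": [0.346, 0, -0.2], "delta_rot": [0, 0, 0], "grip": 0},
    {"travel": [0.346, 0, -0.2], "delta_rot": [0, 0, 0], "grip": 0},
    {"travel": [-0.38, 0, -0.81], "delta_rot": [0, 0, 0], "grip": 0},
    {"travel": [-0.38, 0, -0.81], "delta_rot": [0, 0, 0], "grip": 0},
    {"travel": [-0.38, 0, -0.81], "delta_rot": [0, 0, 0], "grip": 0},
    {"travel": [-0.38, 0, -0.81], "delta_rot": [0, 0, 0], "grip": 1},
    {"travel": [-0.38, 0, -0.81], "delta_rot": [0, 0, 0], "grip": 1},
    {"travel": [-0.38, 0, -0.81], "delta_rot": [0, 0, 0], "grip": 1},
  ],
)

```text
clock: 8.45
tool_pos: [0.5841, 0.0502, 0.1295]
tool_rot: [[-0.043, 0.996, -0.076], [0.5, 0.087, 0.862], [0.865, -0.001, -0.502]]
wrist_force: [0.3, -0.0, -0.4]
width: 0.193
grip_force: 0.0
```

```bash
python3 - <<'E'
from h import *
from bench import status, optics
s=status.observe(); R=tool(HY,60); plan(s,pose(hold(-.109,0,.060),R,.051),R,1); print(s["width"],s["clock"])
D={n:optics.snapshot(n) for n in("scene","top","wrist")}; pickle.dump(D,open("s4.pkl","wb"))
for n in("top","scene"):
    I=D[n]; P=cloud(I); q=P-HO; x=q@fr(HY); y=q@fr(HY+90)
    m=(mask(I,(100,90,30),(130,255,255))>0)&(x<-.085)&(x>-.16)&(abs(y)<.05)&(P[...,2]<.08)
    vv,uu=np.nonzero(m); Q=onz(I,np.c_[uu,vv],.062); h=(Q-HO)@fr(HY);yy=(Q-HO)@fr(HY+90)
    print(n,len(vv),"front",np.percentile(h,[0,3,10]).round(4),"y",np.percentile(yy,[0,3,97,100]).round(4),"z",P[m][:,2].mean().round(4))
W=D["wrist"]["img"];S=D["scene"]["img"]
cv2.imwrite("pics/s4.png",np.hstack([cv2.resize(W,None,fx=.6,fy=.6),cv2.resize(S[150:210,330:400],(280,240))]))
E
```

```text
rot/row [0.017, 0.017, -0.02] dp mm [ -6.7  79.3 -44. ] ang 0.25
0 [0.1, 0.02, 4.54]
0.1934974960425284 8.45
top 363 front [-0.1287 -0.1272 -0.1241] y [-0.0304 -0.0281  0.025   0.027 ] z 0.061
scene 2 front [-0.1236 -0.1235 -0.1231] y [0.0038 0.0039 0.0064 0.0065] z 0.0611
```

View pics/s4.png

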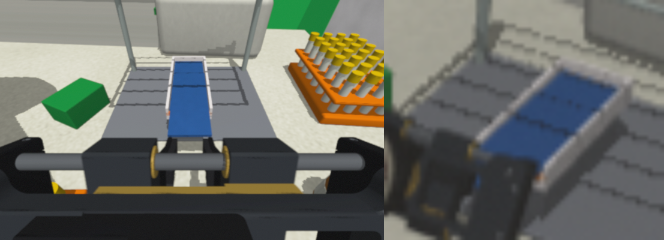

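Wrist+scene: the plate protrudes flat and straight (front at −128 mm, centre y ≈ −1.6 mm), others in the holder. Finger opening, then advance.

Request:
apply_moves(
  commands=[
    {"travel": [0, 0, 0], "delta_rot": [0, 0, 0], "grip": 1},
    {"travel": [0, 0, 0], "delta_rot": [0, 0, 0], "grip": 1},
    {"travel": [0, 0, 0], "delta_rot": [0, 0, 0], "grip": 1},
    {"travel": [0.02, 0.02, 0.2], "delta_rot": [0, 0, 0], "grip": 1},
    {"travel": [0.02, 0.02, 0.4], "delta_rot": [0, 0, 0], "grip": 1},
    {"travel": [0.02, 0.02, 0.4], "delta_rot": [0, 0, 0], "grip": 1},
    {"travel": [0.02, 0.02, 0.4], "delta_rot": [0, 0, 0], "grip": 1},
    {"travel": [0.02, 0, 0.4], "delta_rot": [0, 0, 0], "grip": 1},
  ],
)

```text
clock: 9.4
tool_pos: [0.5824, 0.0853, 0.1127]
tool_rot: [[-0.043, 0.996, -0.077], [0.5, 0.088, 0.861], [0.865, -0.001, -0.502]]
wrist_force: [-1.1, -0.7, -0.2]
width: 0.982
grip_force: 0.0
```

Request:
apply_moves(
  commands=[
    {"travel": [0, 0, 0.6], "delta_rot": [0, 0, 0], "grip": 1},
    {"travel": [0, 0, 0.6], "delta_rot": [0, 0, 0], "grip": 1},
    {"travel": [0, 0, 0.6], "delta_rot": [0, 0, 0], "grip": 1},
    {"travel": [0, 0, 0.6], "delta_rot": [0, 0, 0], "grip": 1},
    {"travel": [0, 0, 0.33], "delta_rot": [0, 0, 0], "grip": 1},
    {"travel": [0, 0, 0], "delta_rot": [0, 0, 0], "grip": 1},
    {"travel": [0, 0, 0], "delta_rot": [0, 0, 0], "grip": 1},
    {"travel": [0, 0, 0], "delta_rot": [0, 0, 0], "grip": 1},
  ],
)

```text
clock: 10.2
tool_pos: [0.5789, 0.1309, 0.0861]
tool_rot: [[-0.044, 0.996, -0.076], [0.5, 0.088, 0.861], [0.865, -0.0, -0.502]]
wrist_force: [1.0, -0.3, 1.0]
width: 1.0
grip_force: 0.0
```

```bash
python3 - <<'E'
from h import *
from bench import status
s=status.observe(); R=tool(HY,60); plan(s,pose(hold(-.109,-.0016,.060),R,.051),R,1); print(s["wrist_force"])
E
```

```text
rot/row [0.018, 0.019, -0.013] dp mm [ 0.1 -1.3 -0.6] ang 0.24
0 [-0.06, -0.0, -0.04]
[ 0.97611302 -0.32011694  1.01824663]
```

Request:
apply_moves(
  commands=[
    {"travel": [-0.04, 0, -0.03], "delta_rot": [0, 0, 0], "grip": 0},
    {"travel": [0, 0, 0], "delta_rot": [0, 0, 0], "grip": 0},
    {"travel": [0, 0, 0], "delta_rot": [0, 0, 0], "grip": 0},
    {"travel": [0, 0, 0], "delta_rot": [0, 0, 0], "grip": 0},
    {"travel": [0, 0, 0], "delta_rot": [0, 0, 0], "grip": 0},
    {"travel": [0, 0, 0], "delta_rot": [0, 0, 0], "grip": 0},
    {"travel": [0, 0, 0], "delta_rot": [0, 0, 0], "grip": 0},
    {"travel": [0, 0, 0], "delta_rot": [0, 0, 0], "grip": 0},
  ],
)

```text
clock: 11.0
tool_pos: [0.5786, 0.1304, 0.0854]
tool_rot: [[-0.043, 0.996, -0.077], [0.5, 0.088, 0.861], [0.865, -0.001, -0.502]]
wrist_force: [0.4, -1.0, 0.3]
width: 0.637
grip_force: 29.9
```

Request:
apply_moves(
  commands=[
    {"travel": [0.108, 0, -0.062], "delta_rot": [0, 0, 0], "grip": 0},
    {"travel": [0.216, 0, -0.125], "delta_rot": [0, 0, 0], "grip": 0},
    {"travel": [0.216, 0, -0.125], "delta_rot": [0, 0, 0], "grip": 0},
    {"travel": [0.216, 0, -0.125], "delta_rot": [0, 0, 0], "grip": 0},
    {"travel": [0.216, 0, -0.125], "delta_rot": [0, 0, 0], "grip": 0},
    {"travel": [0.216, 0, -0.125], "delta_rot": [0, 0, 0], "grip": 0},
    {"travel": [0.216, 0, -0.125], "delta_rot": [0, 0, 0], "grip": 0},
    {"travel": [0, 0, 0], "delta_rot": [0, 0, 0], "grip": 0},
  ],
)

```text
clock: 11.8
tool_pos: [0.579, 0.1304, 0.1187]
tool_rot: [[-0.044, 0.996, -0.076], [0.5, 0.088, 0.861], [0.865, 0.0, -0.502]]
wrist_force: [0.6, 0.0, -0.8]
width: 0.635
grip_force: 29.9
```

```bash
python3 - <<'E'
from h import *
from bench import status, optics
s=status.observe(); print(s["wrist_force"],s["ft_torque"])
D={n:optics.snapshot(n) for n in("top","wrist")}; pickle.dump(D,open("s5.pkl","wb"))
for n in D:
    I=D[n]; P=cloud(I); q=P-HO; x=q@fr(HY); y=q@fr(HY+90)
    for a in np.arange(-.13,.09,.015):
        m=(mask(I,(100,90,30),(130,255,255))>0)&(x>=a)&(x<a+.015)&(abs(y)<.026)&(P[...,2]>.05)&(P[...,2]<.13)
        if m.sum()>3: print(n,a.round(3),m.sum(),(P[m][:,2].mean()*1000).round(1))
E
```

```text
[ 0.61272698  0.03022583 -0.81900986] [-0.65893317 -0.18553241 -0.05801002]
top -0.13 103 95.5
top -0.115 116 95.2
top -0.1 124 94.9
top -0.085 123 94.4
top -0.07 130 92.4
top -0.055 71 91.5
top -0.04 125 93.3
top -0.025 139 91.7
top -0.01 84 91.7
top 0.005 112 93.7
top 0.02 31 73.5
top 0.035 117 57.8
top 0.05 93 57.3
top 0.065 20 57.6
wrist -0.13 1841 93.9
wrist -0.115 830 94.3
wrist -0.1 2047 94.2
wrist -0.085 1708 94.1
wrist -0.07 1409 94.1
wrist -0.055 1213 94.1
wrist -0.04 1032 94.0
wrist -0.025 897 94.0
wrist -0.01 764 93.9
wrist 0.005 665 93.9
wrist 0.02 49 93.8
```

Plate is held flat (tops 94 mm all along), the mid plate stays at 58 mm. Refine heater centre from the hole pattern in two views and measure the plate in the tool.

```bash
python3 - <<'E'
from h import *
from bench import status
d=pickle.load(open("s0.pkl","rb")); D=pickle.load(open("s5.pkl","rb"))
C=np.array([.609,-.1525]); L=fr(99.6)[:2]
for n in("top","scene"):
    I=d[n]; g=cv2.resize(cv2.cvtColor(I["img"],cv2.COLOR_BGR2GRAY),None,fx=4,fy=4,interpolation=cv2.INTER_CUBIC)
    vv,uu=np.indices(g.shape); uv=np.c_[(uu.ravel()+.5)/4-.5,(vv.ravel()+.5)/4-.5]
    Q=onz(I,uv,.075).reshape(*g.shape,3)[...,:2]-C
    a=Q@L; b=Q@[-L[1],L[0]]
    k=(abs(a)<.064)&(abs(b)<.023); k2=k&(g<np.median(g[k])*.55)
    nn,l,st,c=cv2.connectedComponentsWithStats(k2.astype(np.uint8))
    c=[c[i] for i in range(1,nn) if 20<st[i,4]<400 and st[i,2]<22 and st[i,3]<22]
    h=onz(I,(np.array(c)+.5)/4-.5,.075)[:,:2]
    r=cv2.minAreaRect((h*1000).astype(np.float32)); print(n,len(h),"mean",h.mean(0).round(4),"rect",np.round(r[0],1),np.round(r[1],1),round(r[2],2))
s=status.observe()
I=D["top"]
for n in("top","wrist"):
    I=D[n];P=cloud(I); q=P-HO; x=q@fr(HY); y=q@fr(HY+90)
    m=(mask(I,(100,90,30),(130,255,255))>0)&(x>-.15)&(x<.05)&(abs(y)<.04)&(P[...,2]>.084)&(P[...,2]<.105)
    vv,uu=np.nonzero(m); Q=onz(I,np.c_[uu,vv],.094); r=cv2.minAreaRect((Q[:,:2]*1000).astype(np.float32)); print(n,np.round(r[0],1),np.round(r[1],1),round(r[2],2),"hx",((Q-HO)@fr(HY)).min().round(4),((Q-HO)@fr(HY)).max().round(4))
    c=np.r_[np.array(r[0])/1000,.094]; print("centre in tool",(s["tool_rot"].T@(c-s["tool_pos"])).round(4),"hx tcp",((s["tool_pos"]-HO)@fr(HY)).round(4))
E
```

```text
top 12 mean [ 0.61   -0.1528] rect [ 610.  -152.9] [ 22.3 101.1] 9.75
scene 12 mean [ 0.6089 -0.1527] rect [ 608.9 -152.7] [ 22.4 101.2] 9.51
top [570.9 229.5] [ 57.4 150.8] 6.73 hx -0.1284 0.022
centre in tool [0.0292 0.0011 0.0979] hx tcp -0.1523
wrist [570.3 227.4] [ 57.2 150.4] 5.23 hx -0.1302 0.0202
centre in tool [0.0282 0.0003 0.0961] hx tcp -0.1523
```

Holes in both views agree: joint ≈ (0.6095,−0.1528), axis 99.6°; plate centre 98 mm ahead of TCP horizontally. Plan the carry.

```bash
cat >> h.py <<'E'
HC=np.array([.6095,-.1528,0]); AZ=99.6
def place(z,off=.0982): return HC-off*fr(AZ)+[0,0,.0286+z]
E
python3 - <<'E'
from h import *
from bench import status
s=dict(status.observe()); R=tool(HY,60); p=s["tool_pos"]-.07*fr(HY)+[0,0,.07]
plan(s,p,R,8)
s["tool_pos"]=p; s["tool_rot"]=R; plan(s,place(.135),tool(AZ,60),16)
E
```

```text
rot/row [0.002, 0.002, -0.002] dp mm [  6.3 -69.7  70. ] ang 0.22
0 [0.16, 0.0, -0.6]
1 [0.16, 0.0, -0.6]
2 [0.16, 0.0, -0.6]
3 [0.16, 0.0, -0.6]
4 [0.16, 0.0, -0.6]
5 [0.16, 0.0, -0.6]
6 [0.16, 0.0, -0.6]
7 [0.16, 0.0, -0.6]
rot/row [0.03, 0.0, -0.017] dp mm [  40.9 -310.4  -24.3] ang 4.4
0 [-0.55, 0.04, -0.81]
1 [-0.55, 0.03, -0.81]
2 [-0.55, 0.03, -0.81]
3 [-0.55, 0.03, -0.81]
4 [-0.55, 0.02, -0.81]
5 [-0.55, 0.02, -0.81]
6 [-0.55, 0.01, -0.81]
7 [-0.55, 0.01, -0.81]
8 [-0.55, 0.0, -0.81]
9 [-0.55, -0.0, -0.81]
10 [-0.55, -0.01, -0.81]
11 [-0.55, -0.01, -0.81]
12 [-0.55, -0.02, -0.81]
13 [-0.55, -0.02, -0.81]
14 [-0.55, -0.03, -0.81]
15 [-0.55, -0.03, -0.81]
```

Request:
apply_moves(
  commands=[
    {"travel": [0.16, 0, -0.6], "delta_rot": [0, 0, 0], "grip": 0},
    {"travel": [0.16, 0, -0.6], "delta_rot": [0, 0, 0], "grip": 0},
    {"travel": [0.16, 0, -0.6], "delta_rot": [0, 0, 0], "grip": 0},
    {"travel": [0.16, 0, -0.6], "delta_rot": [0, 0, 0], "grip": 0},
    {"travel": [0.16, 0, -0.6], "delta_rot": [0, 0, 0], "grip": 0},
    {"travel": [0.16, 0, -0.6], "delta_rot": [0, 0, 0], "grip": 0},
    {"travel": [0.16, 0, -0.6], "delta_rot": [0, 0, 0], "grip": 0},
    {"travel": [0.16, 0, -0.6], "delta_rot": [0, 0, 0], "grip": 0},
  ],
)

```text
clock: 12.7
tool_pos: [0.5849, 0.0598, 0.1889]
tool_rot: [[-0.043, 0.996, -0.076], [0.5, 0.088, 0.861], [0.865, -0.001, -0.502]]
wrist_force: [0.3, -0.1, -2.1]
width: 0.636
grip_force: 29.9
```

Request:
apply_moves(
  commands=[
    {"travel": [-0.55, 0.04, -0.81], "delta_rot": [0.03, 0, -0.017], "grip": 0},
    {"travel": [-0.55, 0.03, -0.81], "delta_rot": [0.03, 0, -0.017], "grip": 0},
    {"travel": [-0.55, 0.03, -0.81], "delta_rot": [0.03, 0, -0.017], "grip": 0},
    {"travel": [-0.55, 0.03, -0.81], "delta_rot": [0.03, 0, -0.017], "grip": 0},
    {"travel": [-0.55, 0.02, -0.81], "delta_rot": [0.03, 0, -0.017], "grip": 0},
    {"travel": [-0.55, 0.02, -0.81], "delta_rot": [0.03, 0, -0.017], "grip": 0},
    {"travel": [-0.55, 0.01, -0.81], "delta_rot": [0.03, 0, -0.017], "grip": 0},
    {"travel": [-0.55, 0.01, -0.81], "delta_rot": [0.03, 0, -0.017], "grip": 0},
  ],
)

```text
clock: 13.5
tool_pos: [0.6048, -0.0966, 0.176]
tool_rot: [[-0.061, 0.992, -0.11], [0.498, 0.126, 0.858], [0.865, -0.003, -0.501]]
wrist_force: [0.3, -0.0, -0.7]
width: 0.638
grip_force: 29.9
```

```bash
python3 - <<'E'
from h import *
from bench import status
s=dict(status.observe()); print(s["joint_pos"].round(1),s["width"],s["wrist_force"])
plan(s,place(.135),tool(AZ,60),8)
E
```

```text
[-33.8  39.4  80.2  42.3 104.3 -47.3] 0.637680776864672 [ 0.34567803 -0.02660158 -0.70543129]
rot/row [0.031, 0.001, -0.021] dp mm [  21.1 -153.1  -12.4] ang 2.38
0 [-0.55, 0.01, -0.8]
1 [-0.55, 0.01, -0.8]
2 [-0.55, 0.0, -0.8]
3 [-0.55, -0.0, -0.8]
4 [-0.55, -0.01, -0.8]
5 [-0.55, -0.01, -0.8]
6 [-0.55, -0.02, -0.8]
7 [-0.55, -0.02, -0.8]
```

Request:
apply_moves(
  commands=[
    {"travel": [-0.55, 0.01, -0.8], "delta_rot": [0.031, 0, -0.021], "grip": 0},
    {"travel": [-0.55, 0.01, -0.8], "delta_rot": [0.031, 0, -0.021], "grip": 0},
    {"travel": [-0.55, 0, -0.8], "delta_rot": [0.031, 0, -0.021], "grip": 0},
    {"travel": [-0.55, 0, -0.8], "delta_rot": [0.031, 0, -0.021], "grip": 0},
    {"travel": [-0.55, -0.01, -0.8], "delta_rot": [0.031, 0, -0.021], "grip": 0},
    {"travel": [-0.55, -0.01, -0.8], "delta_rot": [0.031, 0, -0.021], "grip": 0},
    {"travel": [-0.55, -0.02, -0.8], "delta_rot": [0.031, 0, -0.021], "grip": 0},
    {"travel": [-0.55, -0.02, -0.8], "delta_rot": [0.031, 0, -0.021], "grip": 0},
  ],
)

```text
clock: 14.3
tool_pos: [0.6259, -0.2499, 0.1638]
tool_rot: [[-0.084, 0.986, -0.144], [0.494, 0.167, 0.853], [0.865, 0.0, -0.501]]
wrist_force: [-0.1, -0.8, -1.4]
width: 0.636
grip_force: 29.9
```

```bash
cat >> h.py <<'E'
def plate(I,zt,dz=.012,c=HC):
    P=cloud(I); m=(mask(I,(100,90,30),(130,255,255))>0)&(np.linalg.norm(P[...,:2]-c[:2],axis=2)<.11)&(abs(P[...,2]-zt)<dz)
    vv,uu=np.nonzero(m); Q=onz(I,np.c_[uu,vv],zt); r=cv2.minAreaRect((Q[:,:2]*1000).astype(np.float32))
    e=np.array(r[0])/1000-c[:2]; x=(P[m]-c)@fr(AZ); pf=np.polyfit(x,P[m][:,2],1)
    print("centre",np.round(r[0],1),np.round(r[1],1),round(r[2],2),"err along/across mm",(e@fr(AZ)[:2]*1000).round(1),(e@fr(AZ+90)[:2]*1000).round(1),"z,slope",P[m][:,2].mean().round(4),np.degrees(pf[0]).round(2),
      "ends",(((Q-c)@fr(AZ))[[((Q-c)@fr(AZ)).argmin(),((Q-c)@fr(AZ)).argmax()]]*1000).round(1))
E
python3 - <<'E'
from h import *
from bench import status, optics
s=dict(status.observe()); print(s["joint_pos"].round(1),s["width"]); zt=s["tool_pos"][2]-.0246
plan(s,place(.085),tool(AZ,60),5)
for n in("top","scene","wrist"):
    I=optics.snapshot(n); print(n,end=" "); plate(I,zt); cv2.imwrite(f"pics/h_{n}.png",I["img"])
E
```

```text
[-41.5  53.5  58.7  37.2 115.7 -49.8] 0.6356598590698187
rot/row [0.0, 0.002, 0.0] dp mm [ -0.    0.3 -50.2] ang 0.07
0 [-0.43, 0.0, 0.25]
1 [-0.43, 0.0, 0.25]
2 [-0.43, 0.0, 0.25]
3 [-0.43, 0.0, 0.25]
4 [-0.43, 0.0, 0.25]
top centre [ 610.3 -150.8] [ 57.5 148. ] 11.21 err along/across mm 1.9 -1.1 z,slope 0.1399 -0.29 ends [-72.1  75.9]
scene centre [ 610.4 -156.4] [ 55.7 148.2] 10.44 err along/across mm -3.7 -0.3 z,slope 0.1397 -0.19 ends [-77.9  70.5]
wrist centre [ 609.9 -155.2] [ 57.2 150.6] 9.65 err along/across mm -2.4 0.0 z,slope 0.1394 -0.04 ends [-77.7  72.9]
```

Request:
apply_moves(
  commands=[
    {"travel": [-0.43, 0, 0.25], "delta_rot": [0, 0, 0], "grip": 0},
    {"travel": [-0.43, 0, 0.25], "delta_rot": [0, 0, 0], "grip": 0},
    {"travel": [-0.43, 0, 0.25], "delta_rot": [0, 0, 0], "grip": 0},
    {"travel": [-0.43, 0, 0.25], "delta_rot": [0, 0, 0], "grip": 0},
    {"travel": [-0.3, 0, 0.17], "delta_rot": [0, 0, 0], "grip": 0},
    {"travel": [-0.13, 0, 0.08], "delta_rot": [0, 0, 0], "grip": 0},
    {"travel": [0, 0, 0], "delta_rot": [0, 0, 0], "grip": 0},
    {"travel": [0, 0, 0], "delta_rot": [0, 0, 0], "grip": 0},
  ],
)

```text
clock: 15.25
tool_pos: [0.6268, -0.2478, 0.1158]
tool_rot: [[-0.086, 0.986, -0.144], [0.495, 0.168, 0.853], [0.865, 0.002, -0.502]]
wrist_force: [0.3, -0.3, -0.3]
width: 0.636
grip_force: 29.9
```

```bash
python3 - <<'E'
from h import *
from bench import status, optics
s=dict(status.observe()); print(s["joint_pos"].round(1),s["width"],s["wrist_force"]); zt=s["tool_pos"][2]-.0246; print(zt)
plan(s,place(.075),tool(AZ,60),1); D={}
for n in("top","scene","wrist"):
    I=D[n]=optics.snapshot(n); print(n,end=" "); plate(I,zt)
pickle.dump(D,open("s6.pkl","wb"))
cv2.imwrite("pics/h6.png",np.hstack([cv2.resize(D["top"]["img"][145:225,300:400],(400,320),interpolation=2),cv2.resize(D["scene"]["img"][220:300,255:355],(400,320),interpolation=2)]))
E
```

```text
[-41.3  57.   58.4  36.3 113.  -51.9] 0.6356057833028741 [ 0.34840245 -0.29792563 -0.33532118]
0.09122029492465929
rot/row [0.002, 0.019, 0.015] dp mm [ -0.9  -1.8 -12.2] ang 0.19
0 [-0.57, -0.06, 0.24]
top centre [ 611.6 -149.8] [ 57.4 150.4] 11.37 err along/across mm 2.6 -2.5 z,slope 0.0918 -0.17 ends [-72.5  77.5]
scene centre [ 610.9 -151.7] [ 56.1 149.2] 9.9 err along/across mm 0.8 -1.6 z,slope 0.0922 -0.19 ends [-73.8  75.4]
wrist centre [ 610.4 -151.3] [ 57.4 150.9] 10.16 err along/across mm 1.3 -1.1 z,slope 0.0919 -0.09 ends [-74.4  76.9]
```

View pics/h6.png

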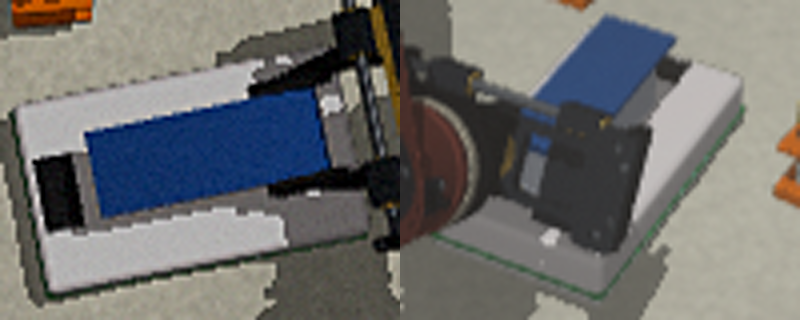

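Top and scene crops: plate hovering over the blocks, aligned, ~12 mm above; measured bias ≈ +1.6 mm along, −1.6 mm across. Correct while lowering.

Request:
apply_moves(
  commands=[
    {"travel": [-0.12, -0.02, 0.045], "delta_rot": [0, 0.02, 0.015], "grip": 0},
    {"travel": [-0.12, -0.02, 0.045], "delta_rot": [0, 0, 0], "grip": 0},
    {"travel": [-0.12, -0.02, 0.045], "delta_rot": [0, 0, 0], "grip": 0},
    {"travel": [-0.12, -0.01, 0.045], "delta_rot": [0, 0, 0], "grip": 0},
    {"travel": [-0.022, 0, 0.013], "delta_rot": [0, 0, 0], "grip": 0},
    {"travel": [0, 0, 0], "delta_rot": [0, 0, 0], "grip": 0},
    {"travel": [0, 0, 0], "delta_rot": [0, 0, 0], "grip": 0},
    {"travel": [0, 0, 0], "delta_rot": [0, 0, 0], "grip": 0},
  ],
)

```text
clock: 16.2
tool_pos: [0.6256, -0.2496, 0.105]
tool_rot: [[-0.083, 0.986, -0.144], [0.493, 0.167, 0.854], [0.866, -0.0, -0.5]]
wrist_force: [-0.6, -0.1, -0.6]
width: 0.635
grip_force: 29.9
```

```bash
python3 - <<'E'
from h import *
from bench import status, optics
s=dict(status.observe()); print(s["wrist_force"],s["ft_torque"]); zt=s["tool_pos"][2]-.0246; print(zt)
plan(s,place(.075),tool(AZ,60),1)
for n in("top","scene","wrist"): print(n,end=" "); plate(optics.snapshot(n),zt)
E
```

```text
[-0.59126962 -0.14683545 -0.58810398] [-0.66091966 -0.20069077 -0.01116865]
0.08038338749166009
rot/row [0.001, -0.002, -0.002] dp mm [ 0.3  0.  -1.4] ang 0.03
0 [-0.06, 0.01, 0.03]
top centre [ 610.3 -151.5] [ 56.6 150.2] 10.82 err along/across mm 1.1 -1.0 z,slope 0.0813 -0.11 ends [-73.9  76. ]
scene centre [ 609.8 -153.1] [ 56.  149.9] 10.12 err along/across mm -0.3 -0.3 z,slope 0.0816 -0.11 ends [-75.3  74.6]
wrist centre [ 609.2 -152.6] [ 57.3 151.1] 9.71 err along/across mm 0.3 0.2 z,slope 0.0811 0.1 ends [-75.3  75.9]
```

Within 1 mm. Lower the last ~1.5–2.5 mm until contact shows.

Request:
apply_moves(
  commands=[
    {"travel": [-0.022, 0, 0.013], "delta_rot": [0, 0, 0], "grip": 0},
    {"travel": [-0.022, 0, 0.013], "delta_rot": [0, 0, 0], "grip": 0},
    {"travel": [-0.022, 0, 0.013], "delta_rot": [0, 0, 0], "grip": 0},
    {"travel": [-0.022, 0, 0.013], "delta_rot": [0, 0, 0], "grip": 0},
    {"travel": [0, 0, 0], "delta_rot": [0, 0, 0], "grip": 0},
    {"travel": [0, 0, 0], "delta_rot": [0, 0, 0], "grip": 0},
    {"travel": [0, 0, 0], "delta_rot": [0, 0, 0], "grip": 0},
    {"travel": [0, 0, 0], "delta_rot": [0, 0, 0], "grip": 0},
  ],
)

```text
clock: 17.15
tool_pos: [0.6255, -0.2496, 0.1028]
tool_rot: [[-0.083, 0.986, -0.144], [0.493, 0.166, 0.854], [0.866, -0.0, -0.5]]
wrist_force: [-0.5, -0.0, -1.0]
width: 0.637
grip_force: 29.9
```

Request:
apply_moves(
  commands=[
    {"travel": [-0.022, 0, 0.013], "delta_rot": [0, 0, 0], "grip": 0},
    {"travel": [0, 0, 0], "delta_rot": [0, 0, 0], "grip": 0},
    {"travel": [-0.022, 0, 0.013], "delta_rot": [0, 0, 0], "grip": 0},
    {"travel": [0, 0, 0], "delta_rot": [0, 0, 0], "grip": 0},
    {"travel": [0, 0, 0], "delta_rot": [0, 0, 0], "grip": 0},
    {"travel": [0, 0, 0], "delta_rot": [0, 0, 0], "grip": 0},
    {"travel": [0, 0, 0], "delta_rot": [0, 0, 0], "grip": 0},
    {"travel": [0, 0, 0], "delta_rot": [0, 0, 0], "grip": 0},
  ],
)

```text
clock: 17.95
tool_pos: [0.6255, -0.2496, 0.1022]
tool_rot: [[-0.083, 0.986, -0.144], [0.492, 0.167, 0.854], [0.866, -0.0, -0.499]]
wrist_force: [-1.6, 0.4, 3.7]
width: 0.634
grip_force: 29.9
```

```bash
python3 - <<'E'
from h import *
from bench import status, optics
s=dict(status.observe()); print(s["wrist_force"],s["ft_torque"]); zt=s["tool_pos"][2]-.0246; print(zt)
for n in("top","scene","wrist"): print(n,end=" "); plate(optics.snapshot(n),zt)
E
```

```text
[-1.58778954  0.38848943  3.65667313] [0.06811059 0.04625424 0.20107135]
0.07758248527064807
top centre [ 610.6 -151.5] [ 57.1 150.1] 10.53 err along/across mm 1.1 -1.3 z,slope 0.0786 -0.02 ends [-74.1  76.3]
scene centre [ 609.5 -152.6] [ 56.  149.7] 10.08 err along/across mm 0.1 -0.0 z,slope 0.079 0.21 ends [-74.7  75.1]
wrist centre [ 609.2 -152.5] [ 57.4 151.3] 9.73 err along/across mm 0.4 0.2 z,slope 0.0784 0.16 ends [-75.3  76.1]
```

Seated (contact ~4.5 N, centred within ~0.5 mm, flat). Release.

Request:
apply_moves(
  commands=[
    {"travel": [0, 0, 0], "delta_rot": [0, 0, 0], "grip": 1},
    {"travel": [0, 0, 0], "delta_rot": [0, 0, 0], "grip": 1},
    {"travel": [0, 0, 0], "delta_rot": [0, 0, 0], "grip": 1},
    {"travel": [0, 0, 0], "delta_rot": [0, 0, 0], "grip": 1},
    {"travel": [0, 0, 0], "delta_rot": [0, 0, 0], "grip": 1},
    {"travel": [0, 0, 0], "delta_rot": [0, 0, 0], "grip": 1},
    {"travel": [0, 0, 0], "delta_rot": [0, 0, 0], "grip": 1},
    {"travel": [0, 0, 0], "delta_rot": [0, 0, 0], "grip": 1},
  ],
)

```text
clock: 18.9
tool_pos: [0.6255, -0.2496, 0.1018]
tool_rot: [[-0.083, 0.986, -0.144], [0.493, 0.166, 0.854], [0.866, -0.0, -0.5]]
wrist_force: [-0.1, -0.1, -0.6]
width: 0.997
grip_force: 0.0
```

Request:
apply_moves(
  commands=[
    {"travel": [0, 0, -0.3], "delta_rot": [0, 0, 0], "grip": 1},
    {"travel": [0, 0, -0.6], "delta_rot": [0, 0, 0], "grip": 1},
    {"travel": [0, 0, -0.8], "delta_rot": [0, 0, 0], "grip": 1},
    {"travel": [0, 0, -0.8], "delta_rot": [0, 0, 0], "grip": 1},
    {"travel": [0, 0, -0.8], "delta_rot": [0, 0, 0], "grip": 1},
    {"travel": [0, 0, -0.8], "delta_rot": [0, 0, 0], "grip": 1},
    {"travel": [0.4, 0, -0.6], "delta_rot": [0, 0, 0], "grip": 1},
    {"travel": [0.4, 0, -0.4], "delta_rot": [0, 0, 0], "grip": 1},
  ],
)

```text
clock: 19.7
tool_pos: [0.6389, -0.3301, 0.1678]
tool_rot: [[-0.083, 0.986, -0.143], [0.493, 0.166, 0.854], [0.866, 0.0, -0.5]]
wrist_force: [0.3, -0.1, 1.0]
width: 1.0
grip_force: 0.0
```

```bash
python3 - <<'E'
from h import *
from bench import status, optics
s=dict(status.observe()); print(s["wrist_force"],s["joint_pos"].round(1)); D={}
for n in("top","scene","wrist"): D[n]=optics.snapshot(n); print(n,end=" "); plate(D[n],.079)
print(prof(D["top"],-.09,.09,.01))
cv2.imwrite("pics/f.png",np.hstack([cv2.resize(D["top"]["img"][100:280,100:460],(450,225),interpolation=2),cv2.resize(D["scene"]["img"][140:320,180:460],(350,225),interpolation=2)]))
E
```

```text
[ 0.33857628 -0.13208046  0.98388411] [-44.8  62.3  43.3  36.9 122.9 -48.1]
top centre [ 609.6 -151.5] [ 56.  149.9] 10.24 err along/across mm 1.3 -0.3 z,slope 0.0787 0.01 ends [-73.9  76.4]
scene centre [ 609.  -145.9] [ 55.5 132.9] 10.51 err along/across mm 6.9 -0.7 z,slope 0.0788 -0.18 ends [-59.1  73.4]
wrist centre [ 609.4 -154.6] [ 54.5 149.7] 10.19 err along/across mm -1.8 0.4 z,slope 0.0784 0.11 ends [-76.5  73.1]
[(-0.09, 6, 50.3), (-0.08, 77, 55.7), (-0.07, 65, 57.7), (-0.06, 63, 57.7), (-0.05, 52, 58.2), (-0.04, 36, 57.7), (-0.03, 67, 57.8), (-0.02, 61, 57.7), (-0.01, 66, 58.3), (-0.0, 65, 57.9), (0.01, 19, 58.2), (0.02, 67, 58.4), (0.03, 62, 57.8), (0.04, 67, 58.1), (0.05, 62, 57.9), (0.06, 19, 57.3), (0.07, 45, 55.5), (0.08, 66, 58.6)]
```

View pics/f.png

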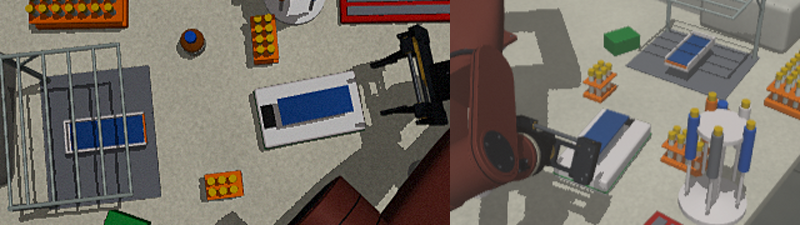

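The plate lies flat on both blocks, centred to about 1 mm; two plates remain in the holder, the bystanders are untouched and the gripper is clear. Handing in.

```bash
python3 -c "
from bench import r
print(r.close_job())"
```

```text
the job is handed in; nothing more can be done
None
```

The job is handed in: the top plate lies flat on the heater with its middle within about 1–2 mm of the joint between the blocks, the other two plates are still in the holder, nothing else on the bench was touched, and the clock stood at about 20 s.

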